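Take the left-hand nut off the sharpener

ROBOT

A 7-joint arm with a two-finger parallel gripper is mounted at the origin on the work surface. World frame = base frame: x ahead of the robot, y to its left, z up, the work surface at z = 0. Lengths are in m, angles in rad, forces in N, time in s.
With the tool pointing down it reaches from about 0.425 to 0.875 m from the base axis. Payload 4.7 kg.
Tool frame: the origin (TCP) lies on the centre line of the jaws, within the pads' length; the fingertips stand 17 mm ahead of it and the grasp point (between the pads) lies 2 mm behind it; z points along the fingers, y is the line along which they close (so a half turn about z gives the same grasp; the last joint's range is limited). The gripper opens to 87 mm and grips with 3 to 60 N. Pads are 19 mm wide; open, the fingers measure 117 mm over their backs; the gripper's body (75 mm by 190 mm) begins 51 mm behind the grasp point.
Start: joints at [1.322, 0.321, -0.07, 1.45, 0.023, 1.371, -0.057], TCP at [0.169, -0.628, 0.24] pointing down, gripper open.
Joint ranges: [-2.86, 2.86], [-0.3, 2.09], [-1.38, 1.24], [0.06, 2.45], [-1.56, 4.7], [0.09, 2.05], [-2.69, 2.69]. Speed limits (rad/s): [2.57, 2.57, 3.14, 3.14, 3.14, 3.14, 3.14].

INTERFACE

Orientations are given as a 3x3 rotation matrix whose columns are the frame's x, y, z axes.
In Python, from plant import env gives the robot as it stands. The module is installed in compiled form; this text tells all that it offers.
- The arm moves only by the tool step_arm, never from a script. Its argument "targets" is one flat list of numbers, 6 for each row, row after row: the shift along the tool's x, y, z in mm, then the turn, a rotation vector about the tool's x, y, z in degrees. A call has exactly 8 rows; each row shifts and turns the commanded pose from where the row before left it, along the tool's axes as they then stand; what a row does not reach is not made up. A row lasts 1/10 s, in which the tool goes at most 50 mm and 8.59 degrees, less where a joint would pass 70% of its speed; a pose out of reach is approached as far as the arm can. A call with a gripper value outside its range is refused whole. "claw" is the opening, from -1 (shut) to 1 (fully open), set as the call begins (left out, the last holds). The fingers move at their own pace and stop on an object; "grip_force" is the grip in N (left out, the last holds). Time passes only in rows, so rows that do not move let the fingers close, or fill a call up. It gives the time, the measured TCP pose, the force, the opening and the grip force at its end, in the units of the state.
- env.state(): the state, without advancing time (a new reading comes with each control period).
- env.read_camera(name): name is "scene" or "top" or "wrist"; returns the picture (420x560x3 uint8, red, green, blue); there is no depth.
- env.get_calibration(name): a dict with "camera_matrix" (3x3 intrinsics, pixels), "k1" (the pictures are not rectified: a ray, as slopes to the right and down, at radius r is drawn at 1 + k1 r^2 times it, then the intrinsics apply), "R" (3x3) and "t" (3): a world point X has camera coordinates R X + t; the wrist camera has in their place "tool_from_camera" (4x4, takes a point from camera to tool coordinates, whose origin is the TCP and whose axes are the flange's). Camera axes: x right, y down, z forward; pixel columns grow to the right and rows downward; lengths in m; the calibration is good to about 2 mm. A picture is of the moment at which its call begins: read the wrist's pose just before it. get_calibration takes no time and is no camera call.
- env.close_job(): hands the job in; it is judged then, once.
The state is a dict: "time_s": time; "joints": joint angles; "qd": joint speeds; "joint_efforts": joint torques, N m; "position": TCP position; "ee_rot": TCP orientation; "force": force on the tool from outside, world axes, zero at the start; "ft_torque": the same for the moment, N m; "finger_gap": finger opening in m; "gripper_force": force on a finger pad.
Only numpy, scipy, OpenCV 4.12 (cv2) and the standard library are available. Lean on these libraries where they do the work, as an engineer would, in place of code of your own. Each camera call takes 0.05 s, during which the arm holds its last target. There are 200 camera calls.

TASK

The grinding wheel of the tool sharpener is due for a change. Its orange-topped hand nut has a reverse (left-hand) thread: unscrew it, feeling your way so that the delicate thread is never forced, lift it off the spindle and stand it gently over the brass parking post on the wooden caddy, all the way down and upright. Leave the wax tin, glue bottle, tape roll and green can standing where they are.

Things in the scene. Friction and masses are not known exactly. Their poses are not given: they have to be found in the camera images.
- sharpener: flat-wheel tool sharpener bolted to the table: green housing 250 x 230 mm (its x by its y), 90 mm tall, and on it a level grinding wheel 156 mm across whose face is 110 mm above the table. It cannot move. Origin: centre of its underside, directly under the spindle axis; z up.
- spindle (a point): point on the vertical spindle axis at the wheel's upper face. The spindle (steel, 19 mm core, 29 mm over the thread, on a 30 mm boss 2 mm high, 25 mm tall above the wheel) stands here, hidden inside the nut at the start.
- nut: loose hand nut on the spindle, 0.12 kg, 54 mm tall: black skirt 45 mm across, 28 mm tall; above it a round knurled orange grip 40 mm across, 26 mm tall, white mark on top. Origin: centre of its underside, on its axis; z up, x along the white mark. REVERSE thread: seen from above it loosens clockwise and tightens anticlockwise. Let go part way up, it may spin back down to the foot of the climb (no farther).
- nut_grip (a point): middle of the nut's orange grip, on its axis, 41 mm above the nut's underside; grip it here, across its 40 mm
- nut_bore (a point): mouth of the nut's bore, on its axis, 1 mm above its underside: open at the bottom, 32 mm wide, 28 mm deep, with two steel lugs that leave 22 mm free between them
- thread: the spindle's left-hand thread, hidden in the nut; origin on the axis at the wheel's face. Turned clockwise the nut first turns level by 0 to 95 degrees (differs every time, unseen), then rises 8 mm per rad (50 mm a turn) for about 1.3 rad, then lifts off. Play about 1 mm up and down and sideways. Delicate: keep its load under 12 N; the hand must rise with the nut, by feel, and not pull it up or hold it down.
- caddy: dark wooden block 110 x 190 mm (its x by its y), 18 mm thick, fixed to the table; the brass parking post stands on it 50 mm from its centre towards its -y, the wax tin 52 mm towards +y. Origin: centre of its underside.
- post_foot (a point): foot of the parking post: on the post's axis, on the caddy's upper face (18 mm above the table). The post is brass, 18 mm thick for 16 mm, then tapering to an 8 mm tip 24 mm above the foot. The nut stands over it with its underside on the caddy's face, about 2 mm of play all round.
- wax_tin: small tin with a white lid, 48 mm across, 30 mm tall, standing at the other end of the caddy. Origin: centre of its underside.
- glue_bottle: white glue bottle with yellow lid and side spout, about 160 mm tall, loose. Origin: centre of its underside.
- tape_roll: blue tape roll 100 mm across, 25 mm tall, lying flat, loose. Origin: centre of its underside.
- finish_can: metal can with a green band and white lid, 80 mm across, 110 mm tall, loose. Origin: centre of its underside.
Mind the look-alikes: they are no part of the job. Of the things like the nut, leave any that is pink; of the rest the larger one is meant.

How it is judged:
By the outcome, as a careful person would: the job done as asked, in the order asked, and still so for the second after the job is handed in, with the robot touching nothing.
It also fails if it takes over 64 s, if anything falls off the work surface, if the arm or the gripper's body presses on something with over 40 N, if the wrist force passes 120 N, or if a joint passes its speed limit or range.

## Working session

There is one attempt and no reset: what is moved stays moved. The work goes in short steps, Python scripts to look and compute and a tool call to move; the robot and the scene stay as the last step left them, time stands still between calls to the robot, and variables do not carry over. Pictures are saved under pics/ and viewed, at most 13 in all, crops included, and the job is handed in when it is done.

Besides the shell and the picture viewer there is one more tool, called after "Emit:" by a JSON object that holds its "api" and its "payload", one argument or row to a line. step_arm: Moves the arm, as the interface text tells. Its arguments: {"type":"object","properties":{"targets":{"type":"array","items":{"type":"number"}},"claw":{"type":"number"},"grip_force":{"type":"number"}},"required":["targets"]}

```bash
mkdir -p pics; cat > h.py <<'E'
import numpy as np, cv2
from plant import env
def ray(name,u,v,st=None):
    c=env.get_calibration(name);K=np.array(c["camera_matrix"]);k=c["k1"]
    d=np.array([(u-K[0,2])/K[0,0],(v-K[1,2])/K[1,1]]);p=d.copy()
    for _ in range(20): p=d/(1+k*(p@p))
    r=np.array([p[0],p[1],1.])
    if name=="wrist":
        T=np.array(c["tool_from_camera"]);Rt=np.array(st["ee_rot"]).reshape(3,3)
        return Rt@T[:3,3]+np.array(st["position"]),Rt@T[:3,:3]@r
    R=np.array(c["R"]).reshape(3,3);t=np.array(c["t"])
    return -R.T@t,R.T@r
def onplane(name,u,v,z,st=None):
    o,d=ray(name,u,v,st);return o+d*(z-o[2])/d[2]
def proj(name,X,st=None):
    c=env.get_calibration(name);K=np.array(c["camera_matrix"]);X=np.array(X,float)
    if name=="wrist":
        T=np.linalg.inv(np.array(c["tool_from_camera"]));Rt=np.array(st["ee_rot"]).reshape(3,3)
        p=T[:3,:3]@(Rt.T@(X-np.array(st["position"])))+T[:3,3]
    else: p=np.array(c["R"]).reshape(3,3)@X+np.array(c["t"])
    s=p[:2]/p[2];s=s*(1+c["k1"]*(s@s));return K[:2,:2]@s+K[:2,2]
def shot(name,fn):
    st=env.state();im=np.array(env.read_camera(name));cv2.imwrite("pics/"+fn,im[:,:,::-1]);return im,st
E
python3 - <<'E'
from h import *
s=env.state();print({k:np.round(v,3).tolist() for k,v in s.items()})
for n in ("scene","top","wrist"): shot(n,n+"0.png");c=env.get_calibration(n);print(n,{k:np.round(v,3).tolist() for k,v in c.items()})
E
```

```text
{'time_s': 0.0, 'joints': [1.322, 0.322, -0.07, 1.452, 0.023, 1.371, -0.057], 'qd': [-0.0, -0.0, -0.0, 0.0, -0.0, 0.002, 0.0], 'joint_efforts': [-0.0, -49.129, -0.404, -31.253, -0.064, 0.044, 0.0], 'position': [0.169, -0.627, 0.238], 'ee_rot': [[0.966, 0.26, -0.001], [0.26, -0.966, 0.002], [-0.0, -0.002, -1.0]], 'force': [-0.089, -0.725, 0.336], 'ft_torque': [-0.027, 0.052, -0.017], 'gripper_force': 0.0, 'finger_gap': 0.087}
scene {'camera_matrix': [[399.01, 0.0, 278.454], [0.0, 399.01, 206.994], [0.0, 0.0, 1.0]], 'k1': -0.074, 'R': [[-0.825, 0.564, -0.009], [0.485, 0.701, -0.522], [-0.288, -0.436, -0.853]], 't': [0.441, -0.197, 1.251]}
top {'camera_matrix': [[393.826, 0.0, 278.559], [0.0, 393.826, 213.545], [0.0, 0.0, 1.0]], 'k1': 0.006, 'R': [[0.018, -1.0, 0.003], [-0.991, -0.019, -0.133], [0.133, -0.0, -0.991]], 't': [-0.009, 0.538, 1.282]}
wrist {'camera_matrix': [[345.89, 0.0, 266.918], [0.0, 345.89, 208.787], [0.0, 0.0, 1.0]], 'k1': -0.081, 'tool_from_camera': [[-0.0, -0.954, -0.301, 0.083], [1.0, -0.0, -0.001, -0.001], [0.001, -0.301, 0.954, -0.145], [0.0, 0.0, 0.0, 1.0]]}
```

View pics/scene0.png

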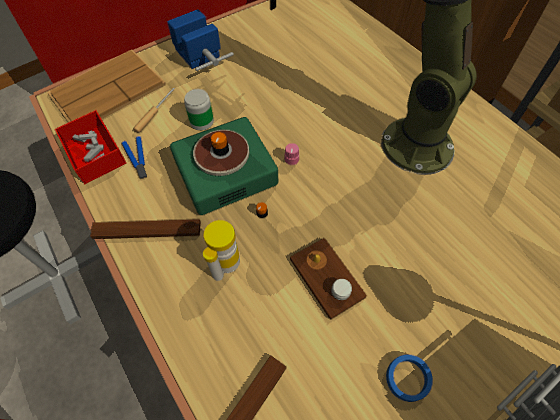

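View pics/top0.png

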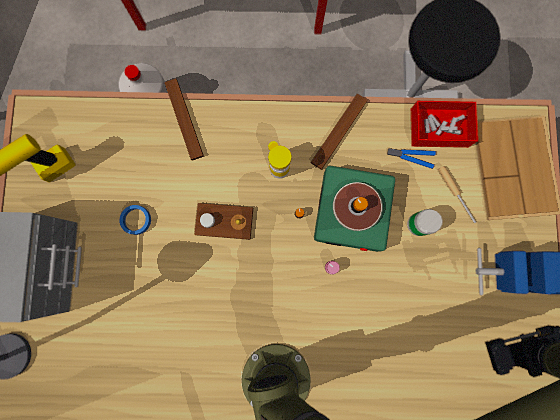

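The scene shows several nut-like things:
- An orange nut on the wheel, at scene (219,140) and top (360,205).
- A small orange-topped nut on the table, at scene (261,209) and top (300,213).
- A pink one, at scene (291,153) and top (332,267).

The meant one is the nut on the wheel: it isn't pink, it is the larger of the rest, and it sits on the spindle. The caddy is at top (225,220), with the post at about (239,222) and the tin at (207,219).

```bash
python3 - <<'E'
from h import *
def tri(a,b):
    A=[];B=[]
    for n,(u,v) in (("scene",a),("top",b)):
        o,d=ray(n,u,v);d/=np.linalg.norm(d);P=np.eye(3)-d[:,None]*d;A.append(P);B.append(P@o)
    return np.linalg.lstsq(np.vstack(A),np.hstack(B),rcond=None)[0]
im={n:cv2.imread(f"pics/{n}0.png") for n in("scene","top")}
def mask(n,box,lo,hi):
    x0,y0,x1,y1=box;h=cv2.cvtColor(im[n][y0:y1,x0:x1],cv2.COLOR_BGR2HSV);m=cv2.inRange(h,lo,hi)
    k,l,s,c=cv2.connectedComponentsWithStats(m);i=1+np.argmax(s[1:,4]);return c[i]+[x0,y0],s[i]
for n,b in(("scene",(195,120,245,170)),("top",(335,180,385,230)),("scene",(250,198,272,220)),("top",(290,203,310,223))):
    c,s=mask(n,b,(3,150,110),(22,255,255));print(n,c,s)
    print(onplane(n,*c,0.155))
print("tin top", onplane("top",*mask("top",(195,208,218,232),(0,0,170),(179,70,255))[0],0.048))
print("can", onplane("top",*mask("top",(405,200,450,240),(0,0,150),(179,60,255))[0],0.11))
print("post tip",tri((317,258),(240,221)),onplane("top",240,222,0.03))
a=cv2.resize(im["scene"][110:230,180:310],None,fx=4,fy=4,interpolation=2)
b=cv2.resize(im["top"][170:290,285:400],None,fx=4,fy=4,interpolation=2)[:480,:280+0]
c=cv2.resize(im["top"][190:250,190:260],None,fx=4,fy=4,interpolation=2)
out=np.zeros((600,800,3),np.uint8);out[:480,:520]=a;out[:240,520:800]=c;out[240:,520:800]=cv2.resize(im["top"][170:260,325:395],(280,360),interpolation=2)
cv2.imwrite("pics/crop1.png",out)
E
```

```text
scene [219.15730337 139.03370787] [ 16  12  16  17 178]
[ 0.55526508 -0.24819558  0.155     ]
top [360.37162162 203.55405405] [ 18  17  15  14 148]
[ 0.55730434 -0.24852304  0.155     ]
scene [261.76190476 206.63095238] [ 7  4 10 12 84]
[ 0.57741986 -0.00445915  0.155     ]
top [299.50847458 212.30508475] [ 6  5  9  9 59]
[ 0.5268383  -0.06307242  0.155     ]
tin top [0.51129695 0.23942663 0.048     ]
can [ 0.51313139 -0.47312381  0.11      ]
post tip [0.5089377  0.13288431 0.02399433] [0.50764922 0.12921957 0.03      ]
```

View pics/crop1.png

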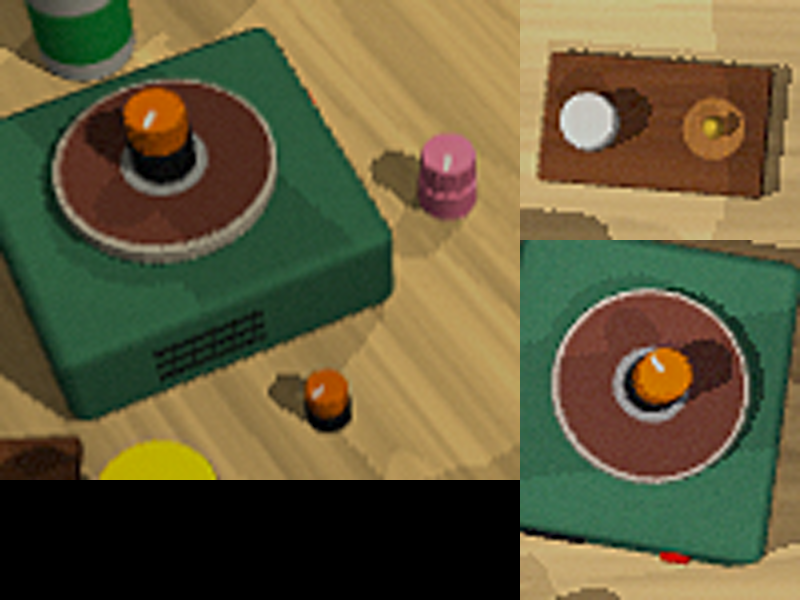

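The target is confirmed in the crop: the large orange nut with the white mark, on the wheel. The small orange one on the table and the pink one stay put. The post tip shows as a bright dot on the caddy. Next I move over the nut.

Emit:
{"api": "step_arm", "payload": {
  "targets": [29.5,-16.6,-2,0,0,0,29.5,-16.6,-2,0,0,0,29.5,-16.6,-2,0,0,0,29.5,-16.6,-2,0,0,0,29.5,-16.6,-2,0,0,0,29.5,-16.6,-2,0,0,0,29.5,-16.6,-2,0,0,0,29.5,-16.6,-2,0,0,0],
  "claw": 1
}}

```text
time_s: 0.95
position: [0.363, -0.4369, 0.2554]
ee_rot: [[0.966, 0.26, -0.0], [0.26, -0.966, 0.0], [-0.0, -0.0, -1.0]]
force: [-0.2, -0.5, 0.3]
finger_gap: 0.0874
gripper_force: 0.0
```

Emit:
{"api": "step_arm", "payload": {
  "targets": [33.5,-19,-2,0,0,0,33.5,-19,-2,0,0,0,33.5,-19,-2,0,0,0,33.5,-19,-2,0,0,0,33.5,-19,-2,0,0,0,33.5,-19,-2,0,0,0,33.5,-19,-2,0,0,0,0,0,0,0,0,0]
}}

```text
time_s: 1.75
position: [0.558, -0.2418, 0.2695]
ee_rot: [[0.963, 0.269, 0.002], [0.269, -0.963, 0.004], [0.003, -0.003, -1.0]]
force: [0.5, 1.1, -0.5]
finger_gap: 0.0872
gripper_force: 0.0
```

```bash
cat >> h.py <<'E'
def orange(im):
    h=cv2.cvtColor(im,cv2.COLOR_RGB2HSV);m=cv2.inRange(h,(3,150,100),(22,255,255))
    k,l,s,c=cv2.connectedComponentsWithStats(m);i=1+np.argmax(s[1:,4]);return c[i],s[i],(l==i).astype(np.uint8)
E
python3 - <<'E'
from h import *
im,st=shot("wrist","w1.png");print({k:np.round(st[k],4).tolist() for k in("time_s","joints","position","ee_rot","force","ft_torque")})
c,s,_=orange(im);print(c,s,onplane("wrist",*c,.155,st))
E
```

```text
{'time_s': 1.75, 'joints': [0.7219, 0.2462, -0.4253, 1.505, 0.0974, 1.4113, -1.0054], 'position': [0.558, -0.2418, 0.2695], 'ee_rot': [[0.963, 0.2695, 0.0023], [0.2695, -0.963, 0.0041], [0.0033, -0.0033, -1.0]], 'force': [0.4814, 1.0606, -0.5425], 'ft_torque': [0.1107, -0.0505, -0.0265]}
[273.96176471 215.99852941] [ 248  188   53   54 2040] [ 0.55473822 -0.24700767  0.155     ]
```

View pics/w1.png

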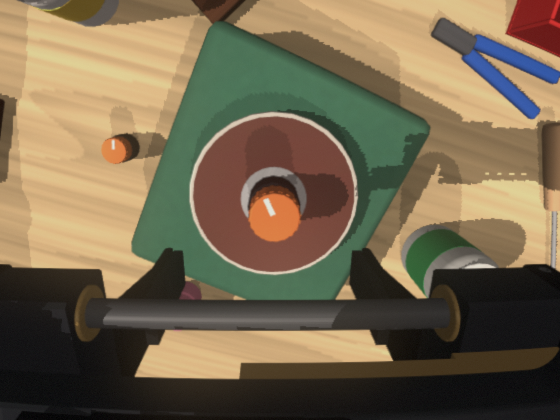

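The nut is centred near (274,216), with the fingers clear and nothing near the wheel. I will pre-rotate the tool anticlockwise. That leaves room for a long clockwise turn and gives an opposite view that cancels camera bias.

Emit:
{"api": "step_arm", "payload": {
  "targets": [0,0,0,0,0,-8.5,0,0,0,0,0,-8.5,0,0,0,0,0,-8.5,0,0,0,0,0,-8.5,0,0,0,0,0,-8.5,0,0,0,0,0,-8.5,0,0,0,0,0,-8.5,0,0,0,0,0,-8.5]
}}

```text
time_s: 2.6
position: [0.5529, -0.2506, 0.2691]
ee_rot: [[0.117, 0.993, -0.001], [0.993, -0.117, -0.001], [-0.001, -0.001, -1.0]]
force: [-0.6, -0.7, -0.3]
finger_gap: 0.0872
gripper_force: 0.0
```

Emit:
{"api": "step_arm", "payload": {
  "targets": [0,0,0,0,0,-8.5,0,0,0,0,0,-8.5,0,0,0,0,0,-8.5,0,0,0,0,0,-8.5,0,0,0,0,0,-8.5,0,0,0,0,0,-8.5,0,0,0,0,0,-8.5,0,0,0,0,0,0]
}}

```text
time_s: 3.4
position: [0.553, -0.2505, 0.2691]
ee_rot: [[-0.793, 0.61, -0.001], [0.61, 0.793, -0.001], [0.001, -0.001, -1.0]]
force: [0.2, 0.5, -0.4]
finger_gap: 0.0872
gripper_force: 0.0
```

```bash
python3 - <<'E'
from h import *
env.read_camera("wrist"); env.read_camera("wrist")
im,st=shot("wrist","w2.png");print({k:np.round(st[k],4).tolist() for k in("time_s","joints","position","ee_rot","force","ft_torque")})
c,s,m=orange(im);print(c,s,onplane("wrist",*c,.155,st))
E
```

```text
{'time_s': 3.5, 'joints': [0.9393, 0.2834, -0.6841, 1.4995, 0.1802, 1.4231, 1.1601], 'position': [0.5533, -0.2499, 0.2693], 'ee_rot': [[-0.7907, 0.6121, -0.0008], [0.6121, 0.7907, -0.0004], [0.0004, -0.0008, -1.0]], 'force': [-0.1977, 0.275, -0.1902], 'ft_torque': [-0.032, -0.1098, 0.0213]}
[271.3721451  211.05821764] [ 245  183   54   57 2233] [ 0.55548587 -0.24669082  0.155     ]
```

```bash
cat >> h.py <<'E'
def nutc(im,st,z=.151,name="wrist"):
    _,_,m=orange(im);h=cv2.convexHull(cv2.findNonZero(m));M=cv2.moments(h)
    u,v=M["m10"]/M["m00"],M["m01"]/M["m00"];return onplane(name,u,v,z,st)
E
python3 - <<'E'
from h import *
a=cv2.imread("pics/w1.png")[:,:,::-1].copy();s1=dict(position=[0.558,-0.2418,0.2695],ee_rot=[[0.963,0.2695,0.0023],[0.2695,-0.963,0.0041],[0.0033,-0.0033,-1.0]])
print(nutc(a,s1))
b=cv2.imread("pics/w2.png")[:,:,::-1].copy()
s2=dict(position=[0.5533,-0.2499,0.2693],ee_rot=[[-0.7907,0.6121,-0.0008],[0.6121,0.7907,-0.0004],[0.0004,-0.0008,-1.0]])
p2=nutc(b,s2);print(p2)
for n in("scene","top"): print(n,nutc(np.ascontiguousarray(cv2.imread(f"pics/{n}0.png")[:,:,::-1]),None,name=n) )
R=np.array(s2["ee_rot"]);t=np.array([.5555,-.247,.190])-s2["position"];print("move tool mm",R.T@t*1000)
E
```

```text
[ 0.55561234 -0.24817828  0.151     ]
[ 0.55703146 -0.24718947  0.151     ]
scene [ 0.73897477 -0.6268032   0.151     ]
top [ 0.70488437 -0.71452282  0.151     ]
move tool mm [3.830000e-03 3.703090e+00 7.929708e+01]
```

Emit:
{"api": "step_arm", "payload": {
  "targets": [-0.3,0.9,19,0,0,0,-0.3,0.9,19,0,0,0,-0.3,0.9,19,0,0,0,-0.2,0.8,19,0,0,0,0,0,18,0,0,0,0,0,0,0,0,0,0,0,0,0,0,0,0,0,0,0,0,0]
}}

```text
time_s: 4.35
position: [0.5578, -0.247, 0.1768]
ee_rot: [[-0.793, 0.609, 0.002], [0.609, 0.793, -0.001], [-0.002, 0.0, -1.0]]
force: [0.4, 0.5, -0.1]
finger_gap: 0.0873
gripper_force: 0.0
```

```bash
python3 - <<'E'
from h import *
im,st=shot("wrist","w3.png");print({k:np.round(st[k],4).tolist() for k in("time_s","joints","position","ee_rot","force","ft_torque")})
p=nutc(im,st);print(p); R=np.array(st["ee_rot"])
for q in (p,np.array([.5563,-.2478,.151])): print(R.T@(q-st["position"])*1000)
E
```

```text
{'time_s': 4.35, 'joints': [0.9224, 0.3443, -0.6728, 1.6201, 0.2238, 1.2537, 1.125], 'position': [0.5578, -0.247, 0.1768], 'ee_rot': [[-0.7935, 0.6086, 0.0017], [0.6086, 0.7935, -0.001], [-0.0019, 0.0002, -1.0]], 'force': [0.4018, 0.5041, -0.1028], 'ft_torque': [0.0804, -0.1554, -0.0168]}
[ 0.55685382 -0.24717823  0.151     ]
[ 0.67592325 -0.73753013 25.84788669]
[ 0.73697867 -1.56794215 25.84759719]
```

View pics/w3.png

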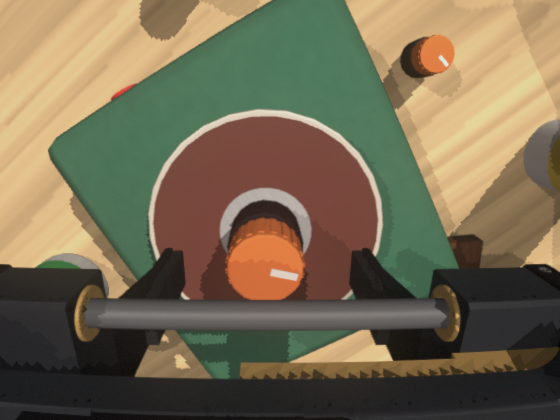

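The nut sits between the fingers with its centre at about (265,265), slightly left of the fingers' mid-line at 267. I correct by about 1 mm, descend onto the orange grip and close lightly.

Emit:
{"api": "step_arm", "payload": {
  "targets": [0.7,-0.9,4,0,0,0,0,0,5,0,0,0,0,0,5,0,0,0,0,0,5,0,0,0,0,0,0,0,0,0,0,0,0,0,0,0,0,0,0,0,0,0,0,0,0,0,0,0],
  "claw": 0.1,
  "grip_force": 6
}}

```text
time_s: 5.2
position: [0.5562, -0.247, 0.1568]
ee_rot: [[-0.794, 0.608, 0.0], [0.608, 0.794, -0.0], [-0.001, -0.0, -1.0]]
force: [0.3, -0.1, 0.1]
finger_gap: 0.0487
gripper_force: 0.0
```

Emit:
{"api": "step_arm", "payload": {
  "targets": [0,0,0,0,0,0,0,0,0,0,0,0,0,0,0,0,0,0,0,0,0,0,0,0,0,0,0,0,0,0,0,0,0,0,0,0,0,0,0,0,0,0,0,0,0,0,0,0],
  "claw": -1,
  "grip_force": 6
}}

```text
time_s: 6.0
position: [0.5561, -0.2471, 0.1567]
ee_rot: [[-0.794, 0.608, 0.0], [0.608, 0.794, -0.0], [-0.0, -0.0, -1.0]]
force: [-0.3, -0.1, 1.9]
finger_gap: 0.0396
gripper_force: 6.0
```

```bash
cat > f.py <<'E'
from h import *
st=env.state();R=np.array(st["ee_rot"]);print({k:np.round(st[k],4).tolist() for k in("time_s","position","finger_gap","gripper_force")},"q7",round(st["joints"][6],3))
print("world F",np.round(st["force"],2),"tool F",np.round(R.T@st["force"],2),"tool M",np.round(R.T@st["ft_torque"],3),"yaw",np.degrees(np.arctan2(R[1,0],R[0,0])).round(1))
E
python3 f.py
```

```text
{'time_s': 6.0, 'position': [0.5561, -0.2471, 0.1567], 'finger_gap': 0.0396, 'gripper_force': 6.0001} q7 1.119
world F [-0.27 -0.1   1.91] tool F [ 0.15 -0.25 -1.91] tool M [-0.048 -0.065  0.031] yaw 142.6
```

Emit:
{"api": "step_arm", "payload": {
  "targets": [0,0,0,0,0,2,0,0,0,0,0,2,0,0,0,0,0,2,0,0,0,0,0,2,0,0,0,0,0,2,0,0,0,0,0,2,0,0,0,0,0,0,0,0,0,0,0,0]
}}

```text
time_s: 6.8
position: [0.5563, -0.2468, 0.1567]
ee_rot: [[-0.651, 0.759, 0.0], [0.759, 0.651, -0.0], [-0.0, 0.0, -1.0]]
force: [0.9, 0.5, 1.7]
finger_gap: 0.0398
gripper_force: 6.0
```

```bash
python3 f.py
```

```text
{'time_s': 6.8, 'position': [0.5563, -0.2468, 0.1567], 'finger_gap': 0.0398, 'gripper_force': 6.0} q7 0.921
world F [0.94 0.53 1.66] tool F [-0.2   1.06 -1.66] tool M [-0.205 -0.098  0.011] yaw 130.6
```

Emit:
{"api": "step_arm", "payload": {
  "targets": [0,0,0,0,0,2,0,0,0,0,0,2,0,0,0,0,0,2,0,0,0,0,0,2,0,0,0,0,0,2,0,0,0,0,0,0,0,0,0,0,0,0,0,0,0,0,0,0]
}}

```text
time_s: 7.6
position: [0.5562, -0.2469, 0.1567]
ee_rot: [[-0.509, 0.861, 0.0], [0.861, 0.509, -0.0], [-0.0, 0.0, -1.0]]
force: [0.9, 0.9, 2.4]
finger_gap: 0.0403
gripper_force: 6.0
```

```bash
python3 f.py; python3 - <<'E'
from h import *
im,st=shot("wrist","w4.png");c=cv2.resize(im[190:340,170:370],None,fx=3,fy=3);cv2.imwrite("pics/w4c.png",c[:,:,::-1])
E
```

```text
{'time_s': 7.6, 'position': [0.5562, -0.2469, 0.1567], 'finger_gap': 0.0403, 'gripper_force': 6.0} q7 0.754
world F [0.88 0.87 2.36] tool F [ 0.3   1.2  -2.36] tool M [-0.19  -0.076  0.035] yaw 120.6
```

View pics/w4c.png

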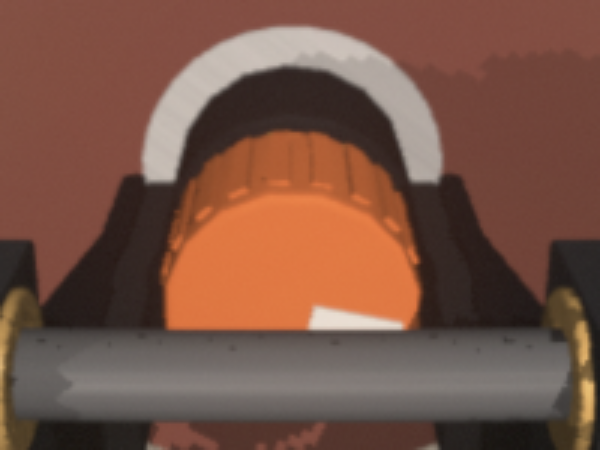

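The white mark keeps its place relative to the fingers (about 8° below horizontal, as before), so the nut turns with the hand without slipping. I continue level in small turns, watching Fz.

Emit:
{"api": "step_arm", "payload": {
  "targets": [0,0,0,0,0,2,0,0,0,0,0,2,0,0,0,0,0,2,0,0,0,0,0,2,0,0,0,0,0,2,0,0,0,0,0,0,0,0,0,0,0,0,0,0,0,0,0,0]
}}

```text
time_s: 8.45
position: [0.5561, -0.247, 0.1567]
ee_rot: [[-0.352, 0.936, 0.0], [0.936, 0.352, -0.0], [-0.0, 0.0, -1.0]]
force: [-1.2, 0.6, 2.6]
finger_gap: 0.0398
gripper_force: 6.0
```

```bash
python3 f.py
```

```text
{'time_s': 8.45, 'position': [0.5561, -0.247, 0.1567], 'finger_gap': 0.0398, 'gripper_force': 6.0} q7 0.588
world F [-1.2   0.59  2.58] tool F [ 0.97 -0.91 -2.58] tool M [-0.122 -0.057  0.076] yaw 110.6
```

Emit:
{"api": "step_arm", "payload": {
  "targets": [0,0,0,0,0,2,0,0,0,0,0,2,0,0,0,0,0,2,0,0,0,0,0,2,0,0,0,0,0,2,0,0,0,0,0,0,0,0,0,0,0,0,0,0,0,0,0,0]
}}

```text
time_s: 9.25
position: [0.5561, -0.247, 0.1567]
ee_rot: [[-0.184, 0.983, 0.0], [0.983, 0.184, -0.0], [-0.0, 0.0, -1.0]]
force: [0.1, -0.5, 3.9]
finger_gap: 0.0397
gripper_force: 6.0
```

```bash
python3 f.py
```

```text
{'time_s': 9.25, 'position': [0.5561, -0.247, 0.1567], 'finger_gap': 0.0397, 'gripper_force': 6.0001} q7 0.421
world F [ 0.05 -0.47  3.86] tool F [-0.48 -0.03 -3.86] tool M [-0.152 -0.068  0.004] yaw 100.6
```

Emit:
{"api": "step_arm", "payload": {
  "targets": [0,0,-0.3,0,0,0,0,0,0,0,0,1.5,0,0,0,0,0,1.5,0,0,0,0,0,1.5,0,0,0,0,0,1.5,0,0,0,0,0,0,0,0,0,0,0,0,0,0,0,0,0,0]
}}

```text
time_s: 10.05
position: [0.5559, -0.2469, 0.1567]
ee_rot: [[-0.08, 0.997, -0.0], [0.997, 0.08, 0.0], [0.0, -0.0, -1.0]]
force: [-1.0, -0.2, 0.8]
finger_gap: 0.0396
gripper_force: 6.0
```

```bash
python3 f.py
```

```text
{'time_s': 10.05, 'position': [0.5559, -0.2469, 0.1567], 'finger_gap': 0.0396, 'gripper_force': 6.0004} q7 0.32
world F [-0.95 -0.17  0.82] tool F [-0.09 -0.96 -0.81] tool M [-0.119  0.031  0.032] yaw 94.6
```

Emit:
{"api": "step_arm", "payload": {
  "targets": [0,0,0,0,0,2,0,0,0,0,0,2,0,0,0,0,0,2,0,0,0,0,0,2,0,0,0,0,0,0,0,0,0,0,0,0,0,0,0,0,0,0,0,0,0,0,0,0]
}}

```text
time_s: 10.85
position: [0.556, -0.2469, 0.1567]
ee_rot: [[0.06, 0.998, -0.0], [0.998, -0.06, 0.0], [0.0, -0.0, -1.0]]
force: [-0.2, 0.7, -0.1]
finger_gap: 0.04
gripper_force: 6.0
```

```bash
python3 f.py
```

```text
{'time_s': 10.85, 'position': [0.556, -0.2469, 0.1567], 'finger_gap': 0.04, 'gripper_force': 6.0002} q7 0.187
world F [-0.17  0.69 -0.07] tool F [ 0.68 -0.21  0.07] tool M [-0.176  0.072  0.044] yaw 86.6
```

Emit:
{"api": "step_arm", "payload": {
  "targets": [0,0,0,0,0,2,0,0,0,0,0,2,0,0,0,0,0,2,0,0,0,0,0,2,0,0,0,0,0,2,0,0,0,0,0,0,0,0,0,0,0,0,0,0,0,0,0,0]
}}

```text
time_s: 11.65
position: [0.556, -0.2469, 0.1567]
ee_rot: [[0.232, 0.973, -0.0], [0.973, -0.232, 0.0], [0.0, -0.0, -1.0]]
force: [0.1, 0.3, 0.0]
finger_gap: 0.04
gripper_force: 6.0
```

```bash
python3 f.py
```

```text
{'time_s': 11.65, 'position': [0.556, -0.2469, 0.1567], 'finger_gap': 0.04, 'gripper_force': 6.0002} q7 0.02
world F [0.08 0.25 0.  ] tool F [ 0.27  0.02 -0.  ] tool M [-0.246  0.12   0.023] yaw 76.6
```

Emit:
{"api": "step_arm", "payload": {
  "targets": [0,0,0,0,0,2,0,0,0,0,0,2,0,0,0,0,0,2,0,0,0,0,0,2,0,0,0,0,0,2,0,0,0,0,0,0,0,0,0,0,0,0,0,0,0,0,0,0]
}}

```text
time_s: 12.45
position: [0.5561, -0.247, 0.1567]
ee_rot: [[0.397, 0.918, 0.0], [0.918, -0.397, -0.0], [-0.0, 0.0, -1.0]]
force: [1.1, 1.1, -0.7]
finger_gap: 0.04
gripper_force: 6.0
```

```bash
python3 f.py
```

```text
{'time_s': 12.45, 'position': [0.5561, -0.247, 0.1567], 'finger_gap': 0.04, 'gripper_force': 6.0004} q7 -0.148
world F [ 1.07  1.05 -0.66] tool F [1.39 0.57 0.66] tool M [-0.349  0.135 -0.004] yaw 66.6
```

Emit:
{"api": "step_arm", "payload": {
  "targets": [0,0,0,0,0,2,0,0,0,0,0,2,0,0,0,0,0,2,0,0,0,0,0,2,0,0,0,0,0,2,0,0,0,0,0,0,0,0,0,0,0,0,0,0,0,0,0,0]
}}

```text
time_s: 13.25
position: [0.5561, -0.2468, 0.1568]
ee_rot: [[0.55, 0.835, 0.0], [0.835, -0.55, 0.0], [0.0, 0.0, -1.0]]
force: [2.3, 0.2, -0.6]
finger_gap: 0.0399
gripper_force: 6.0
```

```bash
python3 f.py
```

```text
{'time_s': 13.25, 'position': [0.5561, -0.2468, 0.1568], 'finger_gap': 0.0399, 'gripper_force': 6.0004} q7 -0.316
world F [ 2.28  0.2  -0.61] tool F [1.42 1.8  0.61] tool M [-0.313  0.278 -0.003] yaw 56.6
```

Emit:
{"api": "step_arm", "payload": {
  "targets": [0.2,0.3,0,0,0,2,0,0,0,0,0,2,0,0,0,0,0,2,0,0,0,0,0,2,0,0,0,0,0,0,0,0,0,0,0,0,0,0,0,0,0,0,0,0,0,0,0,0]
}}

```text
time_s: 14.05
position: [0.5563, -0.2471, 0.1568]
ee_rot: [[0.662, 0.75, -0.0], [0.75, -0.662, -0.0], [-0.0, -0.0, -1.0]]
force: [0.3, -1.0, -1.1]
finger_gap: 0.0398
gripper_force: 6.0
```

```bash
python3 f.py
```

```text
{'time_s': 14.05, 'position': [0.5563, -0.2471, 0.1568], 'finger_gap': 0.0398, 'gripper_force': 6.0002} q7 -0.451
world F [ 0.33 -1.01 -1.13] tool F [-0.54  0.92  1.13] tool M [-0.164  0.121 -0.005] yaw 48.6
```

Emit:
{"api": "step_arm", "payload": {
  "targets": [0,0,0,0,0,2,0,0,0,0,0,2,0,0,0,0,0,2,0,0,0,0,0,2,0,0,0,0,0,0,0,0,0,0,0,0,0,0,0,0,0,0,0,0,0,0,0,0]
}}

```text
time_s: 14.85
position: [0.5566, -0.2469, 0.157]
ee_rot: [[0.759, 0.651, 0.0], [0.651, -0.759, -0.0], [0.0, 0.0, -1.0]]
force: [2.5, 0.7, -0.3]
finger_gap: 0.0398
gripper_force: 6.0
```

```bash
python3 f.py;  python3 - <<'E'
from h import *
im,st=shot("wrist","w5.png")
def mk(im):
    h=cv2.cvtColor(im,cv2.COLOR_RGB2HSV)[240:305,230:310];m=cv2.inRange(h,(0,0,170),(179,80,255));k,l,s,c=cv2.connectedComponentsWithStats(m);return s[1:].tolist()
for f in("w3","w4","w5"):
    i=cv2.cvtColor(cv2.imread(f"pics/{f}.png"),cv2.COLOR_BGR2RGB);print(f,mk(i),orange(i)[1])
E
```

```text
{'time_s': 14.85, 'position': [0.5566, -0.2469, 0.157], 'finger_gap': 0.0398, 'gripper_force': 6.0002} q7 -0.586
world F [ 2.51  0.69 -0.3 ] tool F [2.36 1.11 0.3 ] tool M [-0.188  0.426 -0.059] yaw 40.6
w3 [[40, 29, 28, 12, 190]] [ 225  218   81   82 5020]
w4 [[75, 0, 5, 10, 36], [43, 52, 31, 8, 161]] [ 224  233   87   67 4608]
w5 [[43, 53, 30, 7, 118]] [ 225  234   85   66 4463]
```

Emit:
{"api": "step_arm", "payload": {
  "targets": [0.2,0.1,0,0,0,2,0,0,0,0,0,2,0,0,-0.3,0,0,2,0,0,0,0,0,0,0,0,0,0,0,0,0,0,0,0,0,0,0,0,0,0,0,0,0,0,0,0,0,0]
}}

```text
time_s: 15.7
position: [0.5568, -0.247, 0.1575]
ee_rot: [[0.823, 0.567, 0.001], [0.567, -0.823, -0.0], [0.0, 0.001, -1.0]]
force: [1.6, 0.5, 3.0]
finger_gap: 0.0396
gripper_force: 6.0
```

```bash
python3 f.py
```

```text
{'time_s': 15.7, 'position': [0.5568, -0.247, 0.1575], 'finger_gap': 0.0396, 'gripper_force': 6.0002} q7 -0.687
world F [1.59 0.48 2.98] tool F [ 1.58  0.51 -2.98] tool M [-0.106  0.409 -0.056] yaw 34.6
```

Fz rises and the hand is pushed up, so the climb has begun. I now follow the helix at 0.14 mm per degree, trimming by force.

Emit:
{"api": "step_arm", "payload": {
  "targets": [0,0,-0.5,0,0,0,0.1,0,-0.28,0,0,2,0,0,-0.28,0,0,2,0,0,-0.28,0,0,2,0,0,-0.28,0,0,2,0,0,-0.28,0,0,2,0,0,0,0,0,0,0,0,0,0,0,0]
}}

```text
time_s: 16.5
position: [0.5566, -0.2471, 0.1589]
ee_rot: [[0.909, 0.416, -0.0], [0.416, -0.909, -0.0], [-0.0, 0.0, -1.0]]
force: [1.6, 0.1, 1.2]
finger_gap: 0.0401
gripper_force: 6.0
```

```bash
python3 f.py
```

```text
{'time_s': 16.5, 'position': [0.5566, -0.2471, 0.1589], 'finger_gap': 0.0401, 'gripper_force': 6.0008} q7 -0.854
world F [1.6  0.06 1.17] tool F [ 1.48  0.61 -1.17] tool M [-0.226  0.307 -0.001] yaw 24.6
```

Emit:
{"api": "step_arm", "payload": {
  "targets": [0.1,0,-0.62,0,0,3,0,0,-0.42,0,0,3,0,0,-0.42,0,0,3,0,0,-0.42,0,0,3,0,0,-0.42,0,0,3,0,0,-0.28,0,0,2,0,0,0,0,0,0,0,0,0,0,0,0]
}}

```text
time_s: 17.3
position: [0.5566, -0.247, 0.1614]
ee_rot: [[0.991, 0.133, -0.0], [0.133, -0.991, -0.0], [-0.001, 0.0, -1.0]]
force: [0.7, 0.3, 0.2]
finger_gap: 0.04
gripper_force: 6.0
```

```bash
python3 f.py
```

```text
{'time_s': 17.3, 'position': [0.5566, -0.247, 0.1614], 'finger_gap': 0.04, 'gripper_force': 6.0008} q7 -1.14
world F [0.72 0.32 0.15] tool F [ 0.75 -0.22 -0.15] tool M [-0.152  0.385  0.   ] yaw 7.6
```

Emit:
{"api": "step_arm", "payload": {
  "targets": [0,0,-0.5,0,0,3,0,0,-0.42,0,0,3,0,0,-0.42,0,0,3,0,0,-0.42,0,0,3,0,0,-0.42,0,0,3,0,0,-0.42,0,0,3,0,0,0,0,0,0,0,0,0,0,0,0]
}}

```text
time_s: 18.1
position: [0.5565, -0.2471, 0.164]
ee_rot: [[0.984, -0.18, -0.001], [-0.18, -0.984, -0.0], [-0.001, 0.0, -1.0]]
force: [1.3, -0.0, -0.5]
finger_gap: 0.0399
gripper_force: 6.0
```

```bash
python3 f.py
```

```text
{'time_s': 18.1, 'position': [0.5565, -0.2471, 0.164], 'finger_gap': 0.0399, 'gripper_force': 6.001} q7 -1.443
world F [ 1.32 -0.01 -0.54] tool F [ 1.3  -0.23  0.54] tool M [-0.184  0.26  -0.021] yaw -10.4
```

Emit:
{"api": "step_arm", "payload": {
  "targets": [0.1,0,-0.4,0,0,3,0,0,-0.42,0,0,3,0,0,-0.42,0,0,3,0,0,-0.42,0,0,3,0,0,-0.42,0,0,3,0,0,-0.42,0,0,3,0,0,0,0,0,0,0,0,0,0,0,0]
}}

```text
time_s: 18.9
position: [0.5563, -0.2467, 0.1662]
ee_rot: [[0.88, -0.475, -0.002], [-0.475, -0.88, 0.001], [-0.002, 0.0, -1.0]]
force: [0.1, -0.6, -1.1]
finger_gap: 0.0398
gripper_force: 6.0
```

```bash
python3 f.py
```

```text
{'time_s': 18.9, 'position': [0.5563, -0.2467, 0.1662], 'finger_gap': 0.0398, 'gripper_force': 5.9999} q7 -1.747
world F [ 0.08 -0.59 -1.08] tool F [0.35 0.48 1.08] tool M [ 0.004 -0.019 -0.022] yaw -28.3
```

Emit:
{"api": "step_arm", "payload": {
  "targets": [0,0,-0.3,0,0,3,0,0,-0.42,0,0,3,0,0,-0.42,0,0,3,0,0,-0.42,0,0,3,0,0,-0.42,0,0,3,0,0,0,0,0,0,0,0,0,0,0,0,0,0,0,0,0,0]
}}

```text
time_s: 19.7
position: [0.5567, -0.2468, 0.1685]
ee_rot: [[0.727, -0.687, -0.0], [-0.687, -0.727, 0.0], [-0.0, 0.0, -1.0]]
force: [-0.1, 0.6, -0.8]
finger_gap: 0.0397
gripper_force: 6.0
```

```bash
python3 f.py
```

```text
{'time_s': 19.7, 'position': [0.5567, -0.2468, 0.1685], 'finger_gap': 0.0397, 'gripper_force': 5.9998} q7 -2.002
world F [-0.07  0.58 -0.76] tool F [-0.44 -0.38  0.76] tool M [ 0.014 -0.042  0.047] yaw -43.4
```

Emit:
{"api": "step_arm", "payload": {
  "targets": [0,0,-0.4,0,0,1,0,0,-0.4,0,0,1,0,0,-0.4,0,0,1,0,0,-0.4,0,0,0,0,0,-0.4,0,0,0,0,0,-0.4,0,0,0,0,0,0,0,0,0,0,0,0,0,0,0]
}}

```text
time_s: 20.5
position: [0.5569, -0.2468, 0.1711]
ee_rot: [[0.689, -0.725, 0.0], [-0.725, -0.689, -0.0], [0.0, 0.0, -1.0]]
force: [0.6, -0.2, -1.6]
finger_gap: 0.0392
gripper_force: 6.0
```

```bash
python3 f.py
```

```text
{'time_s': 20.5, 'position': [0.5569, -0.2468, 0.1711], 'finger_gap': 0.0392, 'gripper_force': 5.9998} q7 -2.054
world F [ 0.56 -0.21 -1.56] tool F [ 0.54 -0.26  1.56] tool M [-0.021 -0.013  0.049] yaw -46.4
```

Only the nut's weight is on the hand, so the thread is free. I firm the grip and lift it clear.

Emit:
{"api": "step_arm", "payload": {
  "targets": [0,0,0,0,0,0,0,0,-1,0,0,0,0,0,-2,0,0,0,0,0,-3,0,0,0,0,0,-4,0,0,0,0,0,-5,0,0,0,0,0,-6,0,0,0,0,0,-8,0,0,0],
  "grip_force": 15
}}

```text
time_s: 21.3
position: [0.5568, -0.2468, 0.2006]
ee_rot: [[0.689, -0.725, -0.0], [-0.725, -0.689, 0.0], [-0.0, 0.0, -1.0]]
force: [-0.4, -0.1, -1.5]
finger_gap: 0.0396
gripper_force: 15.0
```

Emit:
{"api": "step_arm", "payload": {
  "targets": [0,0,-15,0,0,-8,0,0,-18,0,0,-8,0,0,-18,0,0,-8,0,0,-18,0,0,-8,0,0,-10,0,0,-8,0,0,0,0,0,-8,0,0,0,0,0,-8,0,0,0,0,0,0]
}}

```text
time_s: 22.1
position: [0.557, -0.2469, 0.2798]
ee_rot: [[0.986, 0.166, 0.001], [0.166, -0.986, -0.0], [0.001, 0.0, -1.0]]
force: [-0.3, -0.2, -1.8]
finger_gap: 0.0398
gripper_force: 15.0
```

```bash
python3 f.py; python3 - <<'E'
from h import *
im,st=shot("wrist","w6.png"); shot("scene","s6.png");print(np.round(st["joints"],3),np.round(st["ee_rot"],3).tolist())
# post candidates: brass tip in top view
t=cv2.imread("pics/top0.png")[190:250,190:260];h=cv2.cvtColor(t,cv2.COLOR_BGR2HSV)
for lo in((20,140,130),(10,100,120)):
    m=cv2.inRange(h,lo,(32,255,255));k,l,s,c=cv2.connectedComponentsWithStats(m)
    for i in range(1,k): print(lo,c[i]+[190,190],s[i],onplane("top",*(c[i]+[190,190]),.042),onplane("top",*(c[i]+[190,190]),.018))
E
```

```text
{'time_s': 22.1, 'position': [0.557, -0.2469, 0.2798], 'finger_gap': 0.0398, 'gripper_force': 14.9979} q7 -1.083
world F [-0.29 -0.23 -1.78] tool F [-0.32  0.17  1.78] tool M [ 0.02  -0.054  0.061] yaw 9.6
[ 0.632  0.233 -0.31   1.49   0.071  1.429 -1.083] [[0.986, 0.166, 0.001], [0.166, -0.986, -0.0], [0.001, 0.0, -1.0]]
(20, 140, 130) [237.         221.69230769] [46 30  3  5 13] [0.50715738 0.13803218 0.042     ] [0.50983771 0.14056667 0.018     ]
(10, 100, 120) [193.42857143 191.        ] [ 0  0  8  3 14] [0.60794251 0.28742651 0.042     ] [0.61248355 0.29271915 0.018     ]
(10, 100, 120) [227.93333333 191.4       ] [33  1 11  2 15] [0.60879051 0.17175602 0.042     ] [0.61334721 0.17491313 0.018     ]
(10, 100, 120) [227.4466877  225.67003155] [   0    0   70   60 1585] [0.49329937 0.16925355 0.042     ] [0.49572386 0.17236446 0.018     ]
(10, 100, 120) [200. 192.] [9 2 3 1 3] [0.6049573 0.2652624 0.042    ] [0.60944323 0.27014584 0.018     ]
(10, 100, 120) [206. 192.] [16  2  1  1  1] [0.60534169 0.24516835 0.042     ] [0.60983472 0.24968081 0.018     ]
(10, 100, 120) [211. 192.]
[... 4330 characters left out ...]
, 100, 120) [225. 233.] [35 43  1  1  1] [0.46880224 0.17646535 0.042     ] [0.47077445 0.17970941 0.018     ]
(10, 100, 120) [227. 233.] [37 43  1  1  1] [0.46892545 0.16985608 0.042     ] [0.47089994 0.17297811 0.018     ]
(10, 100, 120) [228.66666667 234.66666667] [38 44  2  2  3] [0.46350922 0.16415224 0.042     ] [0.46538371 0.16716897 0.018     ]
(10, 100, 120) [231.5 234.5] [41 44  2  2  2] [0.46423521 0.1548125  0.042     ] [0.46612311 0.1576568  0.018     ]
(10, 100, 120) [235. 234.] [44 44  3  1  3] [0.46610609 0.14330529 0.042     ] [0.46802853 0.14593714 0.018     ]
(10, 100, 120) [241.  234.5] [51 44  1  2  2] [0.46482032 0.12342668 0.042     ] [0.46671902 0.12569153 0.018     ]
```

View pics/s6.png

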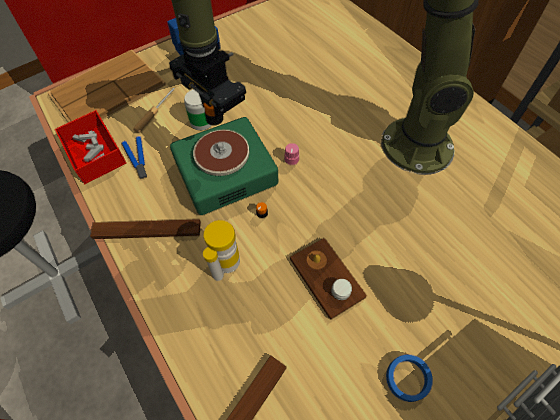

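The nut is off and the bare spindle shows at (221,150). The loose items are undisturbed, and the post is at scene (317,258). I carry the nut beside the post, so the wrist camera can see past it.

Emit:
{"api": "step_arm", "payload": {
  "targets": [-4,-15,0,0,0,0,-4,-26,0,0,0,0,-4,-28,0,0,0,0,-4,-28,0,0,0,0,-4,-28,0,0,0,0,-4,-28,0,0,0,0,-4,-28,0,0,0,0,-4,-28,0,0,0,0]
}}

```text
time_s: 23.0
position: [0.4894, -0.0438, 0.2792]
ee_rot: [[0.986, 0.165, -0.0], [0.165, -0.986, -0.0], [-0.0, 0.0, -1.0]]
force: [0.5, -0.1, -2.4]
finger_gap: 0.0399
gripper_force: 15.0
```

Emit:
{"api": "step_arm", "payload": {
  "targets": [-4,-28,5,0,0,0,-4,-28,10,0,0,0,-4,-28,10,0,0,0,-4,-28,10,0,0,0,-4,-28,10,0,0,0,-4,-22,10,0,0,0,-4,-14,5,0,0,0,0,0,0,0,0,0]
}}

```text
time_s: 23.8
position: [0.432, 0.1249, 0.2186]
ee_rot: [[0.986, 0.169, -0.001], [0.169, -0.986, -0.001], [-0.001, 0.0, -1.0]]
force: [0.7, -0.6, -2.3]
finger_gap: 0.0397
gripper_force: 15.0
```

```bash
python3 f.py; python3 - <<'E'
from h import *
env.read_camera("wrist");im,st=shot("wrist","w7.png");print({k:np.round(st[k],4).tolist() for k in("time_s","joints","position","ee_rot")});print(proj("wrist",[.508,.135,.042],st))
E
```

```text
{'time_s': 23.8, 'position': [0.432, 0.1249, 0.2186], 'finger_gap': 0.0397, 'gripper_force': 15.0} q7 -1.683
world F [ 0.66 -0.57 -2.31] tool F [0.56 0.67 2.31] tool M [-0.05   0.014  0.034] yaw 9.7
{'time_s': 23.85, 'joints': [0.3391, -0.0861, -0.6347, 1.9276, -0.052, 1.2839, -1.6818], 'position': [0.4332, 0.1232, 0.2192], 'ee_rot': [[0.9859, 0.1672, 0.0002], [0.1672, -0.9859, -0.0011], [-0.0, 0.0011, -1.0]]}
[268.79863588 108.75320442]
```

View pics/w7.png

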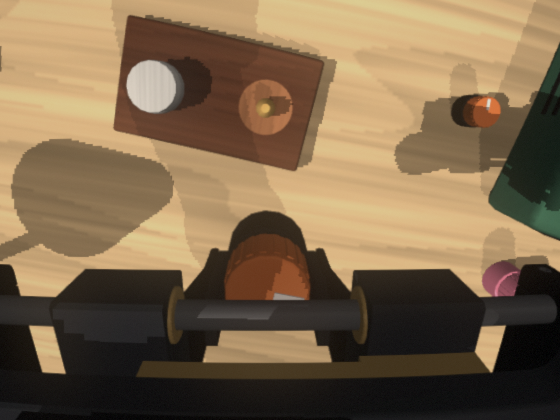

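The post tip is at about (264,108), inside its lighter ring centred at about (265,107). The tin is at (155,86). I measure both the ring and the tip.

```bash
python3 - <<'E'
from h import *
st=dict(position=[0.4332,0.1232,0.2192],ee_rot=[[0.9859,0.1672,0.0002],[0.1672,-0.9859,-0.0011],[-0.0,0.0011,-1.0]])
b=cv2.imread("pics/w7.png");h=cv2.cvtColor(b,cv2.COLOR_BGR2HSV)
for p in((246,100),(250,120),(225,90),(264,108),(262,106),(275,102)): print(p,h[p[1],p[0]])
x0,y0=230,70;hh=h[y0:145,x0:305]
m=cv2.inRange(hh,(5,80,112),(25,255,255));k,l,s,c=cv2.connectedComponentsWithStats(m);i=1+np.argmax(s[1:,4])
hull=cv2.convexHull(cv2.findNonZero((l==i).astype(np.uint8)));e=cv2.fitEllipse(hull);M=cv2.moments(hull)
u=np.array([M["m10"],M["m01"]])/M["m00"]+[x0,y0];print("disc",s[i],e,u,onplane("wrist",*u,.018,st))
print("ell",onplane("wrist",e[0][0]+x0,e[0][1]+y0,.018,st))
m=cv2.inRange(hh,(21,150,130),(35,255,255));k,l,s,c=cv2.connectedComponentsWithStats(m)
for i in range(1,k):
  if s[i][4]>5: print("tip",c[i]+[x0,y0],s[i],onplane("wrist",*(c[i]+[x0,y0]),.042,st))
cv2.imwrite("pics/w7c.png",cv2.resize(b[65:150,215:320],None,fx=6,fy=6,interpolation=cv2.INTER_NEAREST))
E
```

```text
(246, 100) [ 12 146 136]
(250, 120) [ 11 145 149]
(225, 90) [ 10 152  89]
(264, 108) [ 19 142 217]
(262, 106) [ 18 143 210]
(275, 102) [ 12 144 101]
disc [   8    9   55   57 2193] ((35.45881271362305, 36.80221939086914), (54.338993072509766, 56.59374237060547), 172.9102020263672) [265.41438237 106.79235544] [0.50875218 0.13833551 0.018     ]
ell [0.50875019 0.13829159 0.018     ]
```

View pics/w7c.png

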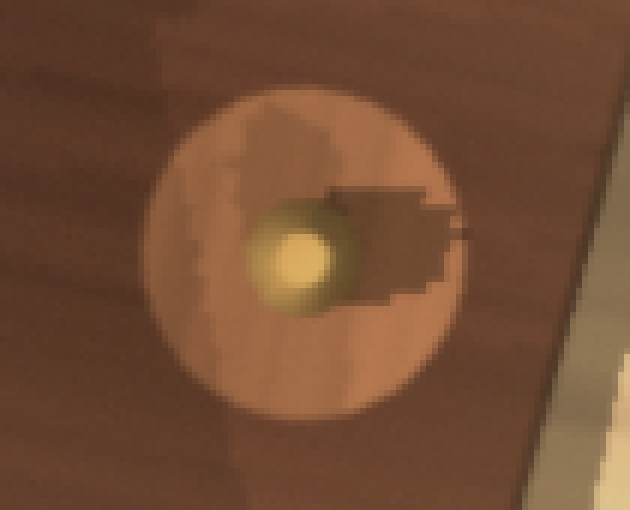

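```bash
python3 f.py; python3 - <<'E'
from h import *
st=dict(position=[0.4332,0.1232,0.2192],ee_rot=[[0.9859,0.1672,0.0002],[0.1672,-0.9859,-0.0011],[-0.0,0.0011,-1.0]])
print(onplane("wrist",265.5,108.4,.042,st),onplane("wrist",265.3,107.9,.034,st))
s=env.state();R=np.array(s["ee_rot"]);print(R.T@(np.array([.5089,.1375,.125])-s["position"])*1000)
E
```

```text
{'time_s': 23.9, 'position': [0.434, 0.1222, 0.2194], 'finger_gap': 0.0396, 'gripper_force': 14.9994} q7 -1.682
world F [-0.03 -0.58 -1.58] tool F [-0.13  0.56  1.58] tool M [-0.09   0.041  0.016] yaw 9.5
[0.50779242 0.13800766 0.042     ] [0.5080317  0.13826269 0.034     ]
[76.39225076 -2.84798512 94.47162333]
```

Emit:
{"api": "step_arm", "payload": {
  "targets": [8,-0.5,0,0,0,0,14,-0.5,0,0,0,0,16,-0.5,0,0,0,0,16,-0.5,0,0,0,0,13,-0.5,5,0,0,0,8,-0.5,15,0,0,0,0.6,-0.5,20,0,0,0,0,0,20,0,0,0]
}}

```text
time_s: 24.7
position: [0.5096, 0.1377, 0.1585]
ee_rot: [[0.987, 0.163, 0.001], [0.163, -0.987, 0.001], [0.001, -0.0, -1.0]]
force: [-0.4, 0.4, -0.9]
finger_gap: 0.0395
gripper_force: 15.0
```

Emit:
{"api": "step_arm", "payload": {
  "targets": [0,0,18,0,0,0,0,0,12,0,0,0,0,0,6,0,0,0,0,0,0,0,0,0,0,0,0,0,0,0,0,0,0,0,0,0,0,0,0,0,0,0,0,0,0,0,0,0]
}}

```text
time_s: 25.5
position: [0.5081, 0.1389, 0.1236]
ee_rot: [[0.986, 0.166, 0.001], [0.166, -0.986, -0.0], [0.001, 0.0, -1.0]]
force: [-0.7, 0.1, -1.1]
finger_gap: 0.0397
gripper_force: 15.0
```

```bash
python3 f.py; python3 - <<'E'
from h import *
im,st=shot("scene","s8.png");a=cv2.resize(im[215:325,260:380],None,fx=4,fy=4,interpolation=2)
im,st=shot("wrist","w8.png");b=cv2.resize(im[200:330,190:350],(320,260))
im,st=shot("top","t8.png");c=cv2.resize(im[190:250,190:260],(280,180+0))
o=np.zeros((440,800,3),np.uint8);o[:,:480]=a;o[:260,480:]=b;o[260:,480:760]=c;cv2.imwrite("pics/c8.png",o[:,:,::-1])
E
```

```text
{'time_s': 25.5, 'position': [0.5081, 0.1389, 0.1236], 'finger_gap': 0.0397, 'gripper_force': 14.9997} q7 -1.832
world F [-0.7   0.06 -1.09] tool F [-0.68 -0.17  1.09] tool M [ 0.007 -0.015 -0.024] yaw 9.6
```

View pics/c8.png

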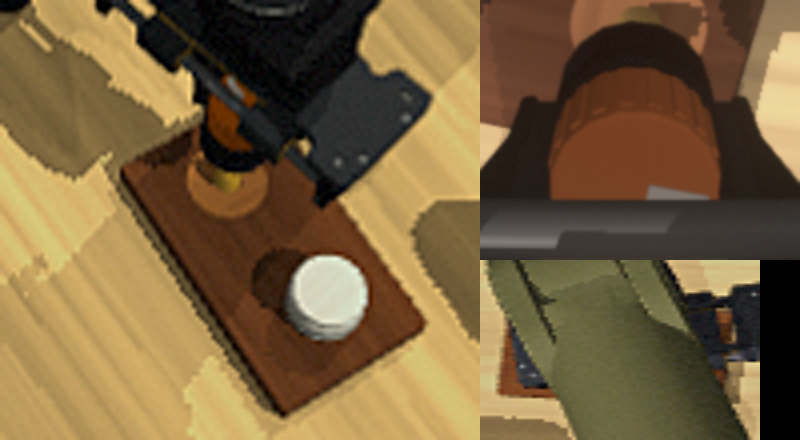

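The nut hangs straight above the post: in the wrist crop both are centred at column 638, and they also align in the scene crop. I descend, slowing at the tip.

Emit:
{"api": "step_arm", "payload": {
  "targets": [0,0.6,6,0,0,0,0,0,8,0,0,0,0,0,8,0,0,0,0,0,5,0,0,0,0,0,3,0,0,0,0,0,2,0,0,0,0,0,2,0,0,0,0,0,2,0,0,0]
}}

```text
time_s: 26.45
position: [0.508, 0.1383, 0.0871]
ee_rot: [[0.986, 0.166, 0.0], [0.166, -0.986, -0.0], [0.0, 0.0, -1.0]]
force: [-0.5, -0.1, -0.9]
finger_gap: 0.0397
gripper_force: 15.0
```

```bash
python3 f.py
```

```text
{'time_s': 26.45, 'position': [0.508, 0.1383, 0.0871], 'finger_gap': 0.0397, 'gripper_force': 14.9996} q7 -1.859
world F [-0.54 -0.07 -0.94] tool F [-0.54 -0.02  0.94] tool M [-0.033  0.039 -0.036] yaw 9.6
```

Emit:
{"api": "step_arm", "payload": {
  "targets": [0,0,1.5,0,0,0,0,0,1.5,0,0,0,0,0,1.5,0,0,0,0,0,1.5,0,0,0,0,0,1.5,0,0,0,0,0,1.5,0,0,0,0,0,1.5,0,0,0,0,0,1.5,0,0,0]
}}

```text
time_s: 27.25
position: [0.5078, 0.1383, 0.0749]
ee_rot: [[0.986, 0.166, -0.0], [0.166, -0.986, -0.0], [-0.0, 0.0, -1.0]]
force: [-0.3, 0.0, -0.8]
finger_gap: 0.0396
gripper_force: 15.0
```

```bash
python3 f.py
```

```text
{'time_s': 27.25, 'position': [0.5078, 0.1383, 0.0749], 'finger_gap': 0.0396, 'gripper_force': 14.9997} q7 -1.869
world F [-0.35  0.03 -0.85] tool F [-0.34 -0.09  0.85] tool M [-0.008  0.017 -0.019] yaw 9.6
```

No side force. About 10 mm to go.

Emit:
{"api": "step_arm", "payload": {
  "targets": [0,0,1.5,0,0,0,0,0,1.5,0,0,0,0,0,1.5,0,0,0,0,0,1.5,0,0,0,0,0,1,0,0,0,0,0,1,0,0,0,0,0,0.5,0,0,0,0,0,0,0,0,0]
}}

```text
time_s: 28.05
position: [0.5078, 0.1382, 0.0665]
ee_rot: [[0.986, 0.166, -0.0], [0.166, -0.986, -0.0], [-0.0, 0.0, -1.0]]
force: [0.1, 0.1, -0.8]
finger_gap: 0.0397
gripper_force: 15.0
```

```bash
python3 f.py
```

```text
{'time_s': 28.05, 'position': [0.5078, 0.1382, 0.0665], 'finger_gap': 0.0397, 'gripper_force': 14.9997} q7 -1.876
world F [ 0.07  0.05 -0.83] tool F [ 0.08 -0.04  0.83] tool M [ 0.053  0.06  -0.005] yaw 9.6
```

Emit:
{"api": "step_arm", "payload": {
  "targets": [0,0,0.3,0,0,0,0,0,0.3,0,0,0,0,0,0.3,0,0,0,0,0,0.3,0,0,0,0,0,0.3,0,0,0,0,0,0.2,0,0,0,0,0,0,0,0,0,0,0,0,0,0,0],
  "grip_force": 8
}}

```text
time_s: 28.85
position: [0.508, 0.1383, 0.0651]
ee_rot: [[0.986, 0.166, 0.0], [0.166, -0.986, -0.0], [0.0, 0.0, -1.0]]
force: [0.3, -0.4, 0.0]
finger_gap: 0.0398
gripper_force: 8.0
```

```bash
python3 f.py
```

```text
{'time_s': 28.85, 'position': [0.508, 0.1383, 0.0651], 'finger_gap': 0.0398, 'gripper_force': 7.9998} q7 -1.878
world F [ 0.26 -0.43  0.01] tool F [ 0.19  0.47 -0.01] tool M [-0.005 -0.011 -0.029] yaw 9.6
```

Emit:
{"api": "step_arm", "payload": {
  "targets": [0,0,0.2,0,0,0,0,0,0.2,0,0,0,0,0,0.2,0,0,0,0,0,0,0,0,0,0,0,0,0,0,0,0,0,0,0,0,0,0,0,0,0,0,0,0,0,0,0,0,0]
}}

```text
time_s: 29.65
position: [0.5085, 0.1384, 0.0647]
ee_rot: [[0.986, 0.166, 0.001], [0.166, -0.986, 0.0], [0.001, 0.0, -1.0]]
force: [1.5, -0.3, 5.0]
finger_gap: 0.0397
gripper_force: 8.0
```

```bash
python3 f.py
```

```text
{'time_s': 29.65, 'position': [0.5085, 0.1384, 0.0647], 'finger_gap': 0.0397, 'gripper_force': 7.9998} q7 -1.878
world F [ 1.47 -0.26  4.97] tool F [ 1.41  0.5  -4.97] tool M [-0.108  0.252 -0.01 ] yaw 9.6
```

Seated: contact at exactly the expected height. I relieve slightly, open and withdraw straight up.

Emit:
{"api": "step_arm", "payload": {
  "targets": [0,0,-0.3,0,0,0,0,0,0,0,0,0,0,0,0,0,0,0,0,0,0,0,0,0,0,0,0,0,0,0,0,0,0,0,0,0,0,0,0,0,0,0,0,0,0,0,0,0],
  "claw": 0.37
}}

```text
time_s: 30.45
position: [0.5078, 0.1383, 0.0646]
ee_rot: [[0.986, 0.166, -0.0], [0.166, -0.986, -0.0], [-0.0, 0.0, -1.0]]
force: [1.2, 0.5, 1.0]
finger_gap: 0.0593
gripper_force: 0.0
```

```bash
python3 f.py
```

```text
{'time_s': 30.45, 'position': [0.5078, 0.1383, 0.0646], 'finger_gap': 0.0593, 'gripper_force': 0.0} q7 -1.878
world F [1.24 0.55 0.99] tool F [ 1.32 -0.33 -0.99] tool M [0.009 0.043 0.065] yaw 9.6
```

Emit:
{"api": "step_arm", "payload": {
  "targets": [0,0,-3,0,0,0,0,0,-6,0,0,0,0,0,-10,0,0,0,0,0,-15,0,0,0,0,0,-20,0,0,0,0,0,-25,0,0,0,0,0,-30,0,0,0,0,0,-30,0,0,0]
}}

```text
time_s: 31.25
position: [0.5078, 0.1385, 0.2061]
ee_rot: [[0.986, 0.166, 0.001], [0.166, -0.986, 0.0], [0.001, 0.0, -1.0]]
force: [0.3, -0.7, 0.8]
finger_gap: 0.0596
gripper_force: 0.0
```

Emit:
{"api": "step_arm", "payload": {
  "targets": [-20,0,0,0,0,0,-20,0,0,0,0,0,-20,0,0,0,0,0,-10,0,0,0,0,0,0,0,0,0,0,0,0,0,0,0,0,0,0,0,0,0,0,0,0,0,0,0,0,0]
}}

```text
time_s: 32.05
position: [0.4394, 0.1268, 0.2035]
ee_rot: [[0.986, 0.166, -0.0], [0.166, -0.986, 0.001], [-0.0, -0.001, -1.0]]
force: [-0.6, -0.1, 0.5]
finger_gap: 0.0594
gripper_force: 0.0
```

```bash
python3 f.py; python3 - <<'E'
from h import *
im,st=shot("scene","s9.png");a=cv2.resize(im[80:400,150:450],(412,440))
im,_=shot("wrist","w9.png");b=cv2.resize(im[0:260,100:460],(380,274))
o=np.zeros((440,800,3),np.uint8);o[:,:412]=a;o[:274,412:792]=b;cv2.imwrite("pics/c9.png",o[:,:,::-1])
_,s,_=orange(im);print(s);p=nutc(im,st,.059);print("nut centre",p)
E
```

```text
{'time_s': 32.05, 'position': [0.4394, 0.1268, 0.2035], 'finger_gap': 0.0594, 'gripper_force': 0.0} q7 -1.702
world F [-0.6  -0.12  0.52] tool F [-0.62  0.02 -0.52] tool M [ 0.021  0.028 -0.   ] yaw 9.6
[ 241   91   54   55 2080]
nut centre [0.50740515 0.13902616 0.059     ]
```

View pics/c9.png

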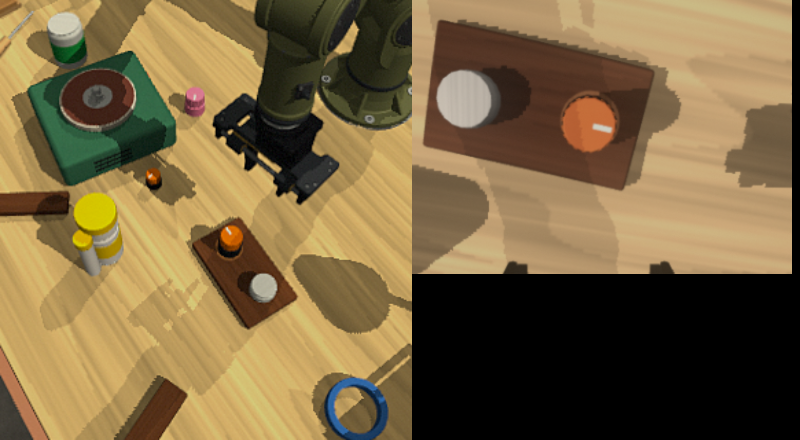

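The nut stands upright and centred on its post. The tin, bottle, tape and can are unmoved, and the arm is clear of everything.

```bash
python3 -c "
from plant import env
print(env.close_job())"
```

```text
the job is handed in; nothing more can be done
None
```

The nut was unscrewed clockwise with every sampled reading at the wrist within 4 N. It now stands fully down and upright on the parking post, nothing else was disturbed, and the job was handed in at about 32 s.

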